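# Catch the pipe carriage on the inspection rail

### The arm

A 7-joint arm with a two-finger parallel gripper is mounted at the origin on the work surface. World frame = base frame: x ahead of the robot, y to its left, z up, the work surface at z = 0. Lengths are in m, angles in rad, forces in N, time in s.
With the tool pointing down it reaches from about 0.425 to 0.825 m from the base axis. Payload 3.6 kg.
Tool frame: the origin (TCP) lies at the very end of the fingers, on their centre line; the grasp point (between the pads) lies 19 mm behind it (bot.hold_point_z is the distance from the TCP to the grasp point, in m); z points along the fingers, y is the direction in which the jaws open and shut (so a half turn about z gives the same grasp; the last joint's range is limited). The gripper opens to 93 mm and grips with 3 to 60 N. Pads are 15 mm wide; open, the fingers measure 128 mm over their backs; the gripper's body (75 mm by 188 mm) begins 65 mm behind the grasp point.
Start: joints at [-1.367, 0.615, -0.013, 1.423, 0.008, 1.103, -0.04], TCP at [0.149, 0.633, 0.219] pointing down, gripper open.
Joint ranges: [-3.12, 3.12], [-0.3, 2.06], [-1.34, 1.32], [0.26, 2.42], [-1.36, 4.5], [0.01, 1.98], [-2.84, 2.84]. Speed limits (rad/s): [2.79, 2.79, 3.14, 3.14, 3.14, 3.14, 3.14].

### API

Orientations are given as a unit quaternion [w, x, y, z].
In Python, from cell import bot gives the robot as it stands.
- The arm moves only by the shell command python3 -m inch 'ROWS' [FORCE]. ROWS is JSON, a list of rows, each an object with "xyz": the shift along the tool's x, y, z in cm, a list of three; "yaw": the turn about the tool's z in rad; "jaw": the opening, from 0 (shut) to 1 (fully open). In form: [{"xyz": [x, y, z], "yaw": yaw, "jaw": jaw}, ...]. A call has exactly 5 rows; each row shifts and turns the commanded pose from where the row before left it, along the tool's axes as they then stand; what a row does not reach is not made up. A row lasts 1/8 s, in which the tool goes at most 62.5 mm and 10.7 degrees, less where a joint would pass 70% of its speed; a pose out of reach is approached as far as the arm can. A call is refused whole if a number of a shift passes 6.25 or a number of a turn 0.188, either way. A call with a gripper value outside its range is refused whole. The fingers move at their own pace and stop on an object; FORCE is the grip in N (left out, the last holds). Time passes only in rows, so rows that do not move let the fingers close, or fill a call up. It gives the time, the measured TCP pose, the force and the opening at its end, in the units of the state.
- bot.get_state(): the state, without advancing time (a new reading comes with each control period).
- bot.camera(name): name is "scene" or "side" or "wrist"; returns a dict with "image" (384x512x3 uint8, red, green, blue), "range_z" (384x512 float32, m along the optical axis (not along the pixel's ray), 0 where there is no reading), "vfov" (degrees; the focal length in pixels is half the picture's height over the tangent of half this angle, whatever the lens; pixels are square), "cx", "cy" (the principal point, pixels), "k1" (the pictures are not rectified: a ray, as slopes to the right and down, at radius r is drawn at 1 + k1 r^2 times it, then the intrinsics apply), "world_from_camera" (4x4, takes a point from camera to world coordinates); the wrist camera has in their place "hand_eye" (4x4, takes a point from camera to tool coordinates, whose origin is the TCP and whose axes are the flange's). Camera axes: x right, y up, looking along -z (the intrinsics and any distortion apply to the point x, -y, -z); pixel columns grow to the right and rows downward; lengths in m; the calibration is good to about 2 mm. A picture is of the moment at which its call begins: read the wrist's pose just before it.
- bot.job_done(): hands the job in, once; it reports no verdict.
The state is a dict: "time_s": time; "joint_pos": joint angles; "qvel": joint speeds; "tau": joint torques, N m; "tool_pos": TCP position; "eef_rot": TCP orientation; "contact_force": force on the tool from outside, world axes, zero at the start; "torque": the same for the moment, N m; "width": finger opening in m.
Only numpy, scipy, OpenCV 4.12 (cv2) and the standard library are available. Lean on these libraries where they do the work, as an engineer would, in place of code of your own. Each camera call takes 0.05 s, during which the arm holds its last target.

### The job

Press the release plunger fully down so that the carriage with the pipe test piece runs down the inclined rail; let it run free over the first 10 cm, then catch it by its upright post, bring it to a standstill well before the buffer at the low end and keep it still for a second. Then ease it down until it rests softly against the buffer, and let go. The pipe must not be touched or jolted off its shallow rests, and the other things on the table stay where they are.

Things in the scene. Friction and masses are not known exactly. Their poses are not given: they have to be found in the camera images.
- rack: Inclined rail fixed on the table, at a new place and yaw each time: grey base 150 x 660 mm, two steel rails that fall towards the rack's own -y by 34 mm per m (1.9 degrees). Origin: on the table under its middle; y points uphill along the rail, x away from the robot, z up. Post and plunger are on its -x side, towards the robot.
- buffer (a point): Face of the rubber-tipped buffer at the low end of the rail, where the tray's front rim comes to rest (tray middle 64 mm uphill of it, at carriage travel 0.46).
- carriage (a joint): Travel of the carriage down the rail, m: 0 at the top, held by the plunger's stop plate; 0.46 against the buffer. Mass with post 0.51 kg, pipe 0.30 kg (each x 0.7 to 1.4), drag 0.04 N plus 0.8 N s/m: released, it starts at about 0.28 m/s2, passes 0.2 m after about 1.5 s at 0.18 to 0.26 m/s, 0.46 m after 2.2 to 3.1 s at 0.19 to 0.33 m/s. It does not stay on the slope by itself.
- cradle (a point): Middle of the tray's deck, under the pipe; moves with the carriage. The tray is level, aluminium, 104 mm (rack's x) x 126 mm (along the rail), its rim 22 mm high above the deck. At carriage travel q it is at x 0, y 0.230 - 0.999 q, z 0.0978 - 0.034 q (m) in the rack's frame.
- post_foot (a point): Upright square steel post, 18 x 18 mm, 78 mm high, on an arm of the carriage: catch and hold the carriage by it. This point: centre of its foot, level with the tray's deck, 120 mm from the tray's middle along the rack's -x. Axes as the rack's. Free space 59 mm between post and tray; along the rail nothing stands beside it. The arm (24 x 10 mm) lies below foot level.
- post_top (a point): Centre of the top face of the grip post, 78 mm above its foot; moves with the carriage.
- plunger (a joint): How far the release plunger is pressed down, m: 0 up (carriage held), 0.016 fully down (carriage free from about 0.009). It takes 4 to 6 N, moves stiffly (damping 15 N s/m) and stays where it is left.
- pad_top (a point): Centre of the top of the plunger's round black pad, 40 mm in diameter, 130 mm above the table when up, 114 mm when down; to be pressed straight down. At x -0.215, y -0.050 (m) in the rack's frame: 95 mm to the robot's side of the line along which the post runs. Moves with the plunger.
- pipe: Steel pipe test piece with a weld seam, 42 mm in diameter, 90 mm long, 0.30 kg, lying loose across the tray (along the rack's x) on two pairs of small rubber rests, 7 mm apart along the rail. Origin: its centre, 37 mm above the deck; its top is 58 mm above the deck. The hollow is only 0.3 mm deep: a sudden change of the tray's speed by 0.13 m/s or more rolls the pipe off.
- coupon_tall: Bystander: upright pipe piece, 48 mm in diameter, 85 mm high, beside the rack or on the robot's side of it. Origin: centre of its underside.
- coupon_short: Bystander: upright pipe piece, 60 mm in diameter, 50 mm high, beside the rack or on the robot's side of it. Origin: centre of its underside.
- gauge_case: Bystander: flat black gauge case, 70 x 150 x 32 mm, beside the rack or on the robot's side of it. Origin: centre of its underside.
- caliper: Bystander: caliper lying flat, 210 mm long, 13 mm thick, on the robot's side of the rack. Origin: under the middle of its beam.
- marker: Bystander: red marker pen, 120 mm long, 18 mm thick, lying on the robot's side of the rack. Origin: underside, middle.
- scale: Bystander: steel scale, 200 x 30 x 4 mm, lying on the robot's side of the rack. Origin: centre of its underside.
Not all that is in view belongs to the job. Leave any purple look-alike of the pipe alone.

How it is judged:
On the way, in this order (a step that is already met when the one before it is completed fails the run):
1. the plunger is pressed down (value of joint plunger above 0.013 m), for 0.05 s.
2. the carriage runs free over the first stretch (value of joint carriage above 0.08 m and velocity of joint carriage above 0.1 m/s and contact force between the fingers and anything else below 0.1 N), for 0.05 s.
3. the carriage is caught and kept at a standstill well before the buffer (value of joint carriage between 0.09 and 0.435 m and velocity of joint carriage between -0.03 and 0.03 m/s), for 0.8 s.
4. the carriage is eased down to the buffer (value of joint carriage above 0.452 m), for 0.05 s.
At the end, for the whole second after the job is handed in: The carriage rests against the buffer (within 10 mm), at rest and released, with the pipe still lying on its rests (within 8 mm along the rail) and the plunger down (value of joint carriage above 0.45 m and value of joint plunger above 0.01 m and linear speed of pipe below 0.02 m/s and velocity of joint carriage below 0.02 m/s and y of pipe in the frame of post_foot between -0.008 and 0.008 m and z of pipe in the frame of post_foot above 0.03 m); the robot touches nothing.
It fails at once if the pipe is jolted off its rests (more than 10 mm along the rail, or 10 mm up or down) (y of pipe in the frame of post_foot above 0.01 m or y of pipe in the frame of post_foot below -0.01 m or z of pipe in the frame of post_foot below 0.028 m or z of pipe in the frame of post_foot above 0.048 m).
It fails at once if the carriage runs into the buffer faster than 0.12 m/s (value of joint carriage above 0.45 m and velocity of joint carriage above 0.12 m/s).
It fails at once if the gripper touches the pipe (contact force between the fingers and pipe above 0.5 N).
It fails at once if a bystander is moved more than 30 mm (distance of any of coupon_tall, coupon_short, gauge_case, caliper, marker, scale from where it was at the start of the episode above 0.03 m).
It also fails if it takes over 38 s, if anything falls off the work surface, if the arm or the gripper's body presses on something with over 40 N, if the wrist force passes 120 N, or if a joint passes its speed limit or range.

## Working session

There is one attempt and no reset: what is moved stays moved. The work goes in short steps, Python scripts to look and compute and a shell command to move; the robot and the scene stay as the last step left them, time stands still between calls to the robot, and variables do not carry over. Pictures are saved under pics/ and viewed, and the job is handed in when it is done.

```bash
ls; mkdir -p pics; python3 - <<'E'
from cell import bot
import cv2,numpy as np
s=bot.get_state();print({k:np.round(v,4) for k,v in s.items()}, bot.hold_point_z)
for n in("scene","side","wrist"):
    c=bot.camera(n)
    np.savez(f"pics/{n}0.npz",**c)
    cv2.imwrite(f"pics/{n}0.png",c["image"][...,::-1])
    print(n,c["vfov"],c["cx"],c["cy"],c["k1"]);print(np.round(c.get("world_from_camera",c.get("hand_eye")),4))
E
```

```text
pics
{'time_s': np.float64(0.0), 'joint_pos': array([-1.3665,  0.6159, -0.0126,  1.4248,  0.0081,  1.1034, -0.0404]), 'qvel': array([-0.001 , -0.0017,  0.0006,  0.    ,  0.0004,  0.0015, -0.0002]), 'tau': array([-3.00000e-04, -4.58936e+01,  2.09300e-01, -1.65745e+01,
       -6.10000e-02,  2.04000e-02,  2.00000e-04]), 'tool_pos': array([0.1485, 0.632 , 0.2175]), 'eef_rot': array([-1.000e-04,  1.151e-01,  9.933e-01, -1.300e-03]), 'contact_force': array([0.7117, 0.123 , 0.2401]), 'torque': array([ 0.0316, -0.0074,  0.0558]), 'width': np.float64(0.0931)} 0.0188
scene 46.88987125451869 251.42043577795607 190.80028050022008 -0.16896148050637397
[[ 0.6032 -0.5312  0.5949  1.2467]
 [ 0.7973  0.4218 -0.4318 -0.5207]
 [-0.0216  0.7348  0.6779  0.9142]
 [ 0.      0.      0.      1.    ]]
side 48.04685802580059 245.70552098194892 197.85239589053563 -0.06220327606171055
[[ 8.815e-01  3.459e-01 -3.213e-01  1.880e-01]
 [-4.722e-01  6.465e-01 -5.993e-01 -6.775e-01]
 [ 4.000e-04  6.800e-01  7.332e-01  9.803e-01]
 [ 0.000e+00  0.000e+00  0.000e+00  1.000e+00]]
wrist 61.65207921507632 247.40135624638566 188.91356880153336 -0.05021437980758552
[[ 2.000e-04  9.675e-01  2.527e-01  6.980e-02]
 [ 1.000e+00 -1.000e-04 -4.000e-04 -1.500e-03]
 [-3.000e-04  2.527e-01 -9.675e-01 -1.659e-01]
 [ 0.000e+00  0.000e+00  0.000e+00  1.000e+00]]
```

```bash
python3 -c "
import cv2,numpy as np
a=[cv2.imread(f'pics/{n}0.png') for n in('scene','side','wrist')]
"
```

```text
(no output)
```

View pics/scene0.png

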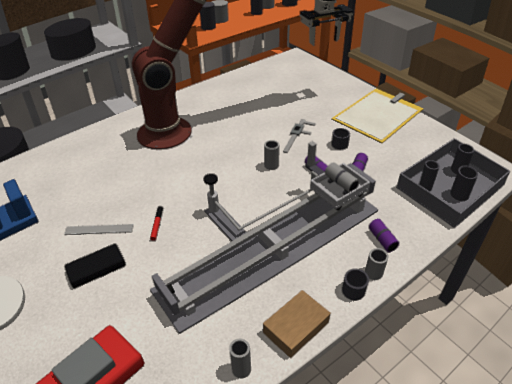

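View pics/side0.png

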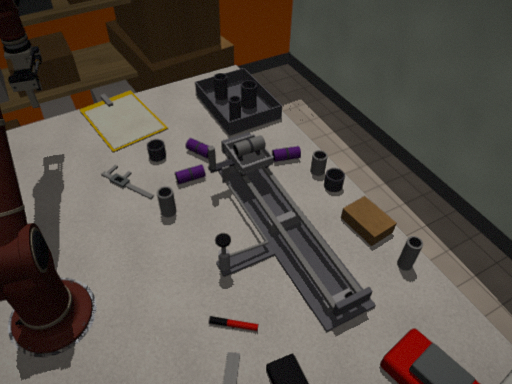

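View pics/wrist0.png

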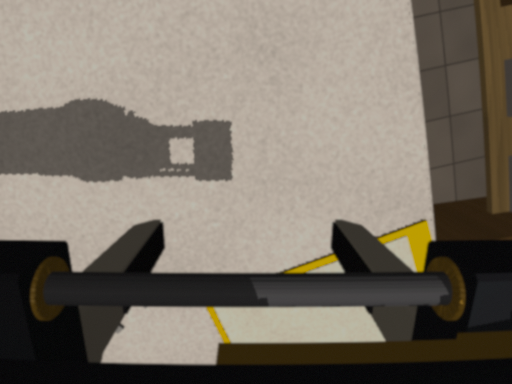

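The scene view shows the black plunger pad at about (211,179), the post at about (312,148), the tray and pipe at about (343,180), and the buffer at about (163,290). In the side view the pad is at about (223,240) and the post at about (212,153). Next I'll zoom in on these.

```bash
cat > h.py <<'E'
import numpy as np,cv2
def load(n): return dict(np.load(f"pics/{n}.npz"))
def K(c):
    h=c["image"].shape[0]; f=h/2/np.tan(np.radians(float(c["vfov"]))/2)
    return np.array([[f,0,float(c["cx"])],[0,f,float(c["cy"])],[0,0,1]]),np.array([float(c["k1"]),0,0,0])
def ray(c,px):
    k,d=K(c); u=cv2.undistortPoints(np.array(px,float).reshape(-1,1,2),k,d).reshape(-1,2)
    return np.c_[u[:,0],-u[:,1],-np.ones(len(u))]
def M(c): return c["world_from_camera"]
def plane(c,px,z):
    T=M(c); r=ray(c,px)@T[:3,:3].T; o=T[:3,3]
    return o+r*((z-o[2])/r[:,2])[:,None]
def tri(cs,pxs):
    A=np.zeros((3,3));b=np.zeros(3);L=[]
    for c,p in zip(cs,pxs):
        T=M(c); r=ray(c,[p])[0]@T[:3,:3].T; r/=np.linalg.norm(r); P=np.eye(3)-np.outer(r,r)
        A+=P;b+=P@T[:3,3];L.append((P,T[:3,3]))
    x=np.linalg.solve(A,b); return x,[np.linalg.norm(P@(x-o)) for P,o in L]
def proj(c,X):
    T=M(c); p=(np.atleast_2d(X)-T[:3,3])@T[:3,:3]; k,d=K(c)
    return cv2.projectPoints(np.c_[p[:,0],-p[:,1],-p[:,2]],np.zeros(3),np.zeros(3),k,d)[0].reshape(-1,2)
def cloud(c):
    h,w=c["range_z"].shape; u,v=np.meshgrid(np.arange(w),np.arange(h))
    r=ray(c,np.c_[u.ravel(),v.ravel()])*c["range_z"].ravel()[:,None]
    T=M(c); X=r@T[:3,:3].T+T[:3,3]; X[c["range_z"].ravel()==0]=np.nan
    return X.reshape(h,w,3)
def crop(c,x0,y0,w,h,s,fn):
    im=c["image"][y0:y0+h,x0:x0+w,::-1]; im=cv2.convertScaleAbs(im,alpha=1.5)
    cv2.imwrite(fn,cv2.resize(im,None,fx=s,fy=s,interpolation=cv2.INTER_NEAREST))
E
python3 - <<'E'
from h import *
a=load("scene0");b=load("side0")
crop(a,290,130,100,75,8,"pics/s_car.png")
crop(b,190,120,100,75,8,"pics/d_car.png")
for n,c,(x,y) in(("sc",a,(211,179)),("sd",b,(223,240))):
    X=cloud(c); g=c["image"].max(2)
    m=(g<60)
    sub=np.zeros_like(m); sub[y-14:y+14,x-14:x+14]=1
    m&=sub.astype(bool)
    nl,lab,st,ce=cv2.connectedComponentsWithStats(m.astype(np.uint8))
    print(n,st[1:],ce[1:]); 
    i=1+st[1:,4].argmax(); print(np.nanmedian(X[lab==i],0),X[y,x])
    top=(lab==i)&(X[...,2]>0.124); print(top.sum(),X[top].mean(0), np.argwhere(top).mean(0)[::-1])
    crop(c,x-20,y-15,40,30,16,f"pics/{n}_pad.png")
E
```

```text
sc [[204 174  13  19 139]] [[210.38848921 180.56834532]]
[ 0.45088793 -0.07940907  0.12947948] [ 0.45433434 -0.07913196  0.13122473]
110 [ 0.4503695  -0.07924007  0.12983409] [210.20909091 178.66363636]
sd [[216 234  15  20 187]] [[222.83957219 241.37433155]]
[ 0.44371537 -0.08104829  0.1294505 ] [ 0.44371537 -0.08229764  0.13148523]
153 [ 0.44376764 -0.08007626  0.12988259] [222.64705882 239.77124183]
```

View pics/s_car.png

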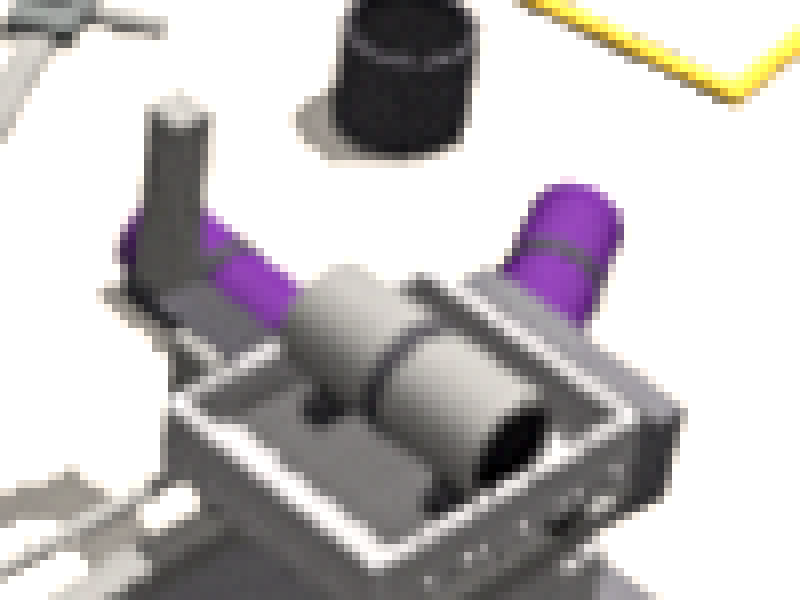

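View pics/d_car.png

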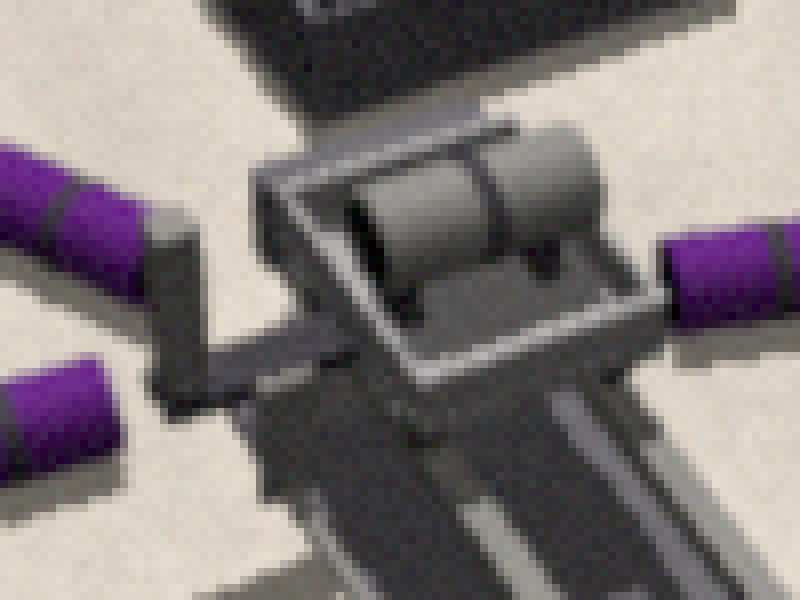

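View pics/sc_pad.png

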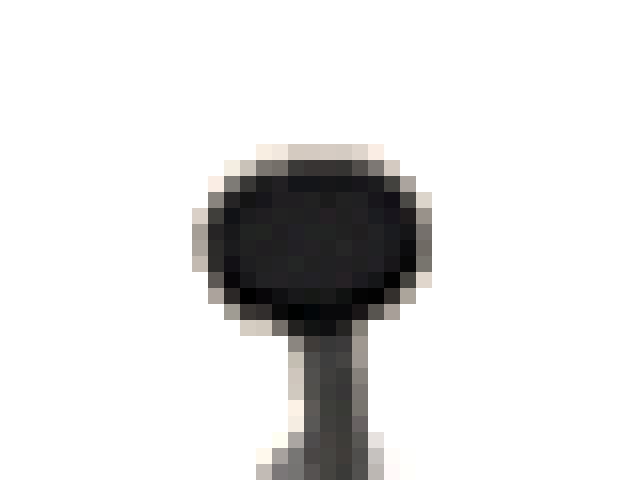

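View pics/sd_pad.png

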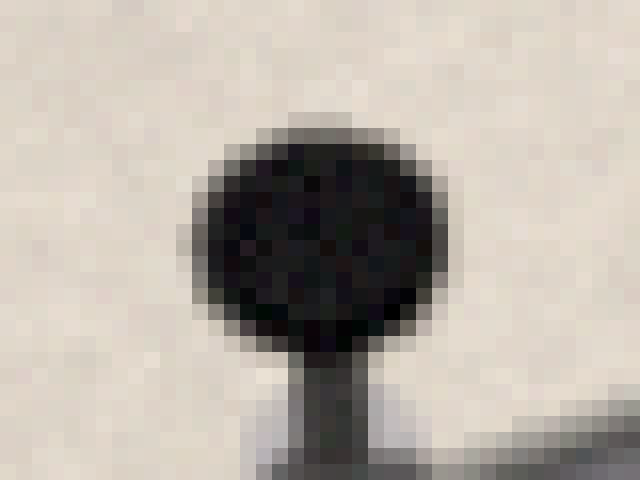

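```bash
python3 - <<'E'
from h import *
a=load("scene0");b=load("side0")
pad,e=tri([a,b],[(210.25,177.6),(222.5,238.6)]);print("pad",pad,e)
pt,e=tri([a,b],[(312,143.5),(211.1,147.6)]);print("posttop",pt,e)
d=pt-pad; th=np.arctan2(d[1],d[0])-np.arctan2(.28,.095)
print("dist",np.hypot(*d[:2]),"exp",np.hypot(.095,.28),"yaw",th)
o=lambda x0,y0,l:[(x0+u/8-.5,y0+v/8-.5) for u,v in l]
A=o(290,130,[(180,405),(380,562),(635,410),(425,280)]);B=o(190,120,[(280,190),(425,378),(660,295),(515,128)])
P=[tri([a,b],[p,q]) for p,q in zip(A,[B[0],B[1],B[2],B[3]])]
for x,e in P:print(x,e)
print(plane(a,A,.1198));print(plane(b,B,.1198))
for th_ in(th,):
    R=np.array([[np.cos(th_),-np.sin(th_)],[np.sin(th_),np.cos(th_)]])
    O1=pad[:2]-R@[-.215,-.05];O2=pt[:2]-R@[-.12,.23];print(O1,O2)
    X=np.r_[[ (R@[x,y]+O1).tolist()+[z] for x,y,z in [(-.12,.23,.1758),(-.215,-.05,.13),(-.052,.167,.12),(.052,.167,.12),(.052,.293,.12),(-.052,.293,.12),(-.075,-.33,0),(.075,-.33,0),(0,-.294,.12),(-.12,-.23,.16)]]]
    for c,n in((a,"scene"),(b,"side")):
        im=cv2.convertScaleAbs(c["image"][...,::-1],alpha=1.4);im=cv2.resize(im,None,fx=1.5,fy=1.5)
        for p in proj(c,X): cv2.circle(im,tuple(int(round(v)) for v in (p+.5)*1.5),3,(0,255,0),1)
        cv2.imwrite(f"pics/{n}_ov.png",im)
E
```

```text
pad [ 0.44541188 -0.07590427  0.1285511 ] [np.float64(0.0001259987200999182), np.float64(0.0001259987200998368)]
posttop [0.54669593 0.20133539 0.1737538 ] [np.float64(0.00025616931015104416), np.float64(0.00025616931015093683)]
dist 0.2951614610273512 exp 0.2956771888394504 yaw -0.023168220746020873
[0.60009796 0.18206024 0.13429442] [np.float64(0.04225113857641006), np.float64(0.04225113857641002)]
[0.65640753 0.2133864  0.03574666] [np.float64(0.0040936570124277625), np.float64(0.004093657012427938)]
[0.73501785 0.20004054 0.1182947 ] [np.float64(0.04405574234911657), np.float64(0.044055742349116564)]
[0.67608717 0.18540484 0.18475535] [np.float64(0.0037658845995021213), np.float64(0.003765884599502179)]
[[0.61785717 0.13991169 0.1198    ]
 [0.71482773 0.13835717 0.1198    ]
 [0.71649073 0.26032642 0.1198    ]
 [0.62274904 0.25399793 0.1198    ]]
[[0.61600384 0.25962221 0.1198    ]
 [0.61567817 0.13923569 0.1198    ]
 [0.71450674 0.13793475 0.1198    ]
 [0.71435726 0.24987841 0.1198    ]]
[ 0.66151248 -0.03089841] [ 0.66133551 -0.03138282]
```

View pics/scene_ov.png

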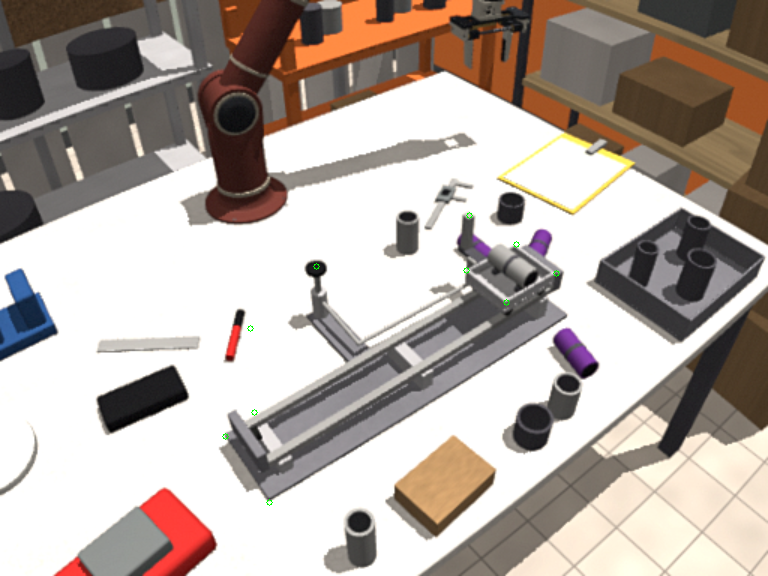

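View pics/side_ov.png

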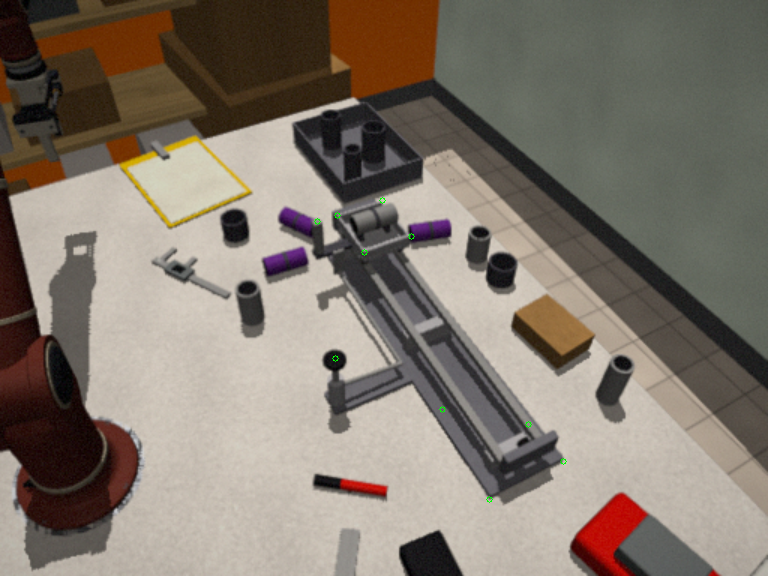

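The triangulated pad (z 0.1286, given 0.130) and post top (z 0.174, given 0.176) agree with the text. Their spacing is 295 mm against the expected 296, and the overlay fits tray and base. The rack yaw is about -0.02. I'll start moving over.

```bash
python3 -m inch '[{"xyz":[0,0,-4],"yaw":-0.105,"jaw":1},{"xyz":[-2,-2,0],"yaw":-0.105,"jaw":1},{"xyz":[-4.5,-5,0],"yaw":0,"jaw":0.5},{"xyz":[-4.5,-5,0],"yaw":0,"jaw":0.5},{"xyz":[-4.5,-5,0],"yaw":0,"jaw":0.5}]' 20
cat >> h.py <<'E'
from scipy.spatial.transform import Rotation as Ro
TH=-0.020; PAD=np.array([.4454,-.0759]); 
def rack():
    R=np.array([[np.cos(TH),-np.sin(TH)],[np.sin(TH),np.cos(TH)]]); return R,PAD-R@[-.215,-.05]
def rel(p):
    R,O=rack(); p=np.asarray(p); return np.concatenate([(p[...,:2]-O)@R,p[...,2:]],-1)
def st():
    from cell import bot
    s=bot.get_state(); q=s["eef_rot"]; R=Ro.from_quat([q[1],q[2],q[3],q[0]]).as_matrix()
    ya=np.arctan2(R[1,1],R[0,1])-np.pi/2
    print("t",round(float(s["time_s"]),3),"tcp",np.round(s["tool_pos"],4),"rack",np.round(rel(s["tool_pos"]),4),"yawtool",round(ya,4),"tilt",np.round(R[:2,2],3),"F",np.round(s["contact_force"],2),"w",round(float(s["width"]),4))
    return s,R
E
python3 - <<'E'
from h import *
st()
for n in("scene0","side0"):
    c=load(n);X=rel(cloud(c))
    m=(abs(X[...,0])<.1)&(abs(X[...,1])<.36)
    for z0 in(.005,.01,.015,.02):
        k=m&(X[...,2]>z0)&(X[...,2]<z0+.005); print(n,z0,k.sum())
    # left edge of anything above 8mm, per y slice
    k=(X[...,2]>.008)&(X[...,1]>-.32)&(X[...,1]<-.1)&(abs(X[...,0])<.1)
    P=X[k]
    for f in(0,100):
        L=[]
        for y in np.arange(-.32,-.1,.02):
            s=P[abs(P[:,1]-y)<.01]; L.append((y,np.percentile(s[:,0],2 if f==0 else 98)))
        L=np.array(L); print(f,np.round(L[:,1],3),np.polyfit(L[:,0],L[:,1],1))
    k=(X[...,2]>.1)&(X[...,1]>-.35)&(X[...,1]<-.25)&(abs(X[...,0])<.1);P=X[k];print("buf",len(P),np.percentile(P,[2,50,98],axis=0))
    k=(X[...,2]>.1)&(abs(X[...,0]+.12)<.025)&(X[...,1]>.15);P=X[k];print("post",len(P),np.percentile(P,[2,50,98],axis=0))
E
```

```text
time_s: 0.78
tool_pos: [0.2897, 0.4666, 0.2584]
eef_rot: [0.0, 0.01, 1.0, -0.0]
contact_force: [1.2, -0.5, -0.1]
width: 0.0674
t 0.775 tcp [0.2897 0.4666 0.2584] rack [-0.3816  0.4893  0.2584] yawtool -0.0207 tilt [ 0. -0.] F [ 1.17 -0.45 -0.15] w 0.0674
scene0 0.005 3383
scene0 0.01 3571
scene0 0.015 87
scene0 0.02 67
0 [-0.058 -0.042 -0.042 -0.047 -0.049 -0.047 -0.05  -0.05  -0.05  -0.051
 -0.049] [-0.00969228 -0.05083785]
100 [0.073 0.073 0.072 0.073 0.073 0.073 0.072 0.073 0.073 0.074 0.072] [0.00122677 0.07306938]Traceback (most recent call last):
  File "<stdin>", line 16, in <module>
    return _quantile_unchecked(
        a, q, axis, out, overwrite_input, method, keepdims, weights)
    return _ureduce(a,
                    func=_quantile_ureduce_func,
    ...<5 lines>...
                    overwrite_input=overwrite_input,
                    method=method)
    r = func(a, **kwargs)
    result = _quantile(arr,
                       quantiles=q,
    ...<2 lines>...
                       out=out,
                       weights=wgt)
    slices_having_nans = np.isnan(arr[-1, ...])
                                  ~~~^^^^^^^^^
IndexError: index -1 is out of bounds for axis 0 with size 0
```

```bash
python3 -m inch '[{"xyz":[-3,-5,0],"yaw":0,"jaw":0.6},{"xyz":[-3.5,-5,0],"yaw":0,"jaw":0.6},{"xyz":[-3.5,-5.5,0],"yaw":0,"jaw":0.6},{"xyz":[-3.5,-5.5,0],"yaw":0,"jaw":0.6},{"xyz":[-3,-5,0],"yaw":0,"jaw":0.6}]' 20
python3 -m inch '[{"xyz":[0,-6,0],"yaw":0,"jaw":0.6},{"xyz":[0,-6,0],"yaw":0,"jaw":0.6},{"xyz":[0,-6,0],"yaw":0,"jaw":0.6},{"xyz":[0,-6,3],"yaw":0,"jaw":0.6},{"xyz":[0,0,3],"yaw":0,"jaw":0.6}]' 20
python3 - <<'E'
from h import *
from cell import bot
st()
c=bot.camera("wrist");cv2.imwrite("pics/w1.png",c["image"][...,::-1])
E
```

```text
time_s: 1.4
tool_pos: [0.4461, 0.2076, 0.2586]
eef_rot: [0.0, 0.011, 1.0, -0.0]
contact_force: [1.2, -0.3, -0.6]
width: 0.0561
time_s: 2.02
tool_pos: [0.4402, -0.0315, 0.2006]
eef_rot: [0.001, 0.015, 1.0, -0.001]
contact_force: [0.0, 1.5, -0.4]
width: 0.0558
t 2.025 tcp [ 0.4402 -0.0315  0.2006] rack [-0.2211 -0.0058  0.2006] yawtool -0.0308 tilt [ 0.002 -0.002] F [ 0.04  1.52 -0.41] w 0.0558
```

View pics/w1.png

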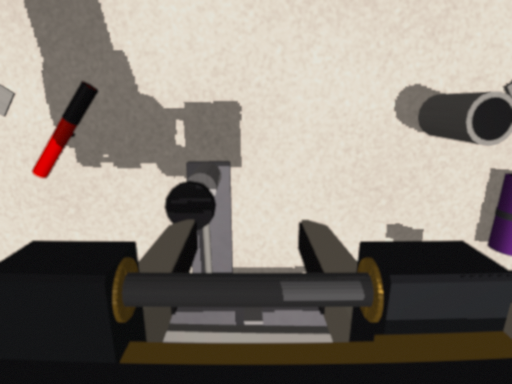

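```bash
python3 -m inch '[{"xyz":[-0.5,-0.9,2],"yaw":0,"jaw":0.6},{"xyz":[0,0,2],"yaw":0,"jaw":0.6},{"xyz":[0,0,1.4],"yaw":0,"jaw":0.6},{"xyz":[0,0,0],"yaw":0,"jaw":0.6},{"xyz":[0,0,0],"yaw":0,"jaw":0.6}]' 20
python3 - <<'E'
from h import *
from cell import bot
s,R=st()
c=bot.camera("wrist");np.savez("pics/w2.npz",**c);cv2.imwrite("pics/w2.png",c["image"][...,::-1])
T=np.eye(4);T[:3,:3]=R;T[:3,3]=s["tool_pos"];c["world_from_camera"]=T@c["hand_eye"]
X=cloud(c); m=(abs(X[...,2]-.129)<.006)&(np.hypot(X[...,0]-PAD[0],X[...,1]-PAD[1])<.035)
print(m.sum(),X[m].mean(0),X[m].min(0),X[m].max(0),np.argwhere(m).mean(0)[::-1])
E
```

```text
time_s: 2.7
tool_pos: [0.4457, -0.0349, 0.1474]
eef_rot: [0.0, 0.01, 1.0, 0.0]
contact_force: [0.6, -0.4, 0.3]
width: 0.0558
t 2.7 tcp [ 0.4457 -0.0349  0.1474] rack [-0.2155 -0.009   0.1474] yawtool -0.0199 tilt [0.001 0.   ] F [ 0.6  -0.41  0.26] w 0.0558
2099 [ 0.4385458  -0.07727783  0.129471  ] [ 0.42510046 -0.09817044  0.1230367 ] [ 0.4603078  -0.05840937  0.13181062] [179.3268223  214.06193425]
```

View pics/w2.png

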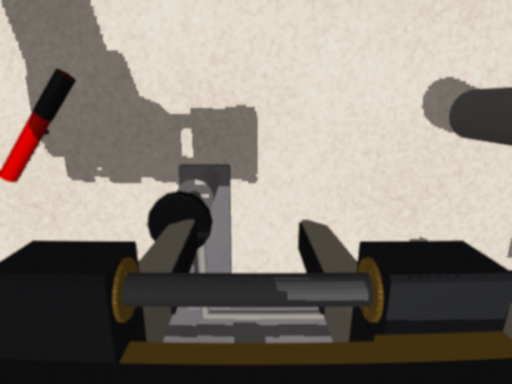

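```bash
python3 -m inch '[{"xyz":[0,-0.6,0.6],"yaw":0,"jaw":0.6},{"xyz":[0,0,0.6],"yaw":0,"jaw":0.6},{"xyz":[0,0,0.2],"yaw":0,"jaw":0.6},{"xyz":[0,0,0],"yaw":0,"jaw":0.6},{"xyz":[0,0,0],"yaw":0,"jaw":0.6}]' 20
python3 - <<'E'
from h import *
from cell import bot
st()
for n in("scene","side"):
    c=bot.camera(n);np.savez(f"pics/{n}3.npz",**c);cv2.imwrite(f"pics/{n}3.png",c["image"][...,::-1])
st()
E
```

```text
time_s: 3.38
tool_pos: [0.4452, -0.0412, 0.1328]
eef_rot: [0.0, 0.01, 1.0, -0.0]
contact_force: [-1.4, 0.3, -0.9]
width: 0.0561
t 3.375 tcp [ 0.4452 -0.0412  0.1328] rack [-0.2159 -0.0153  0.1328] yawtool -0.0206 tilt [ 0. -0.] F [-1.43  0.33 -0.93] w 0.0561
t 3.475 tcp [ 0.4452 -0.0412  0.1328] rack [-0.2159 -0.0153  0.1328] yawtool -0.0207 tilt [ 0. -0.] F [ 0.02 -0.06  0.08] w 0.0558
```

View pics/scene3.png

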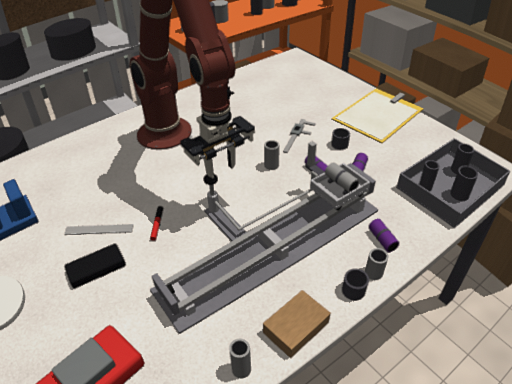

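View pics/side3.png

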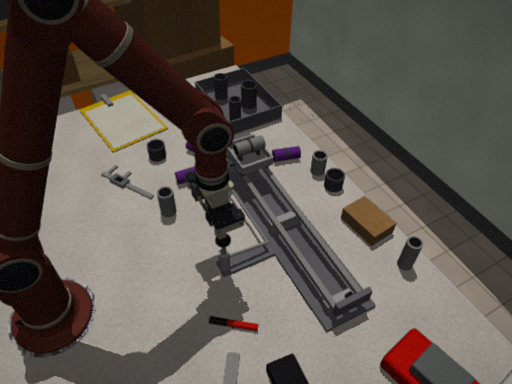

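The scene view shows the gripper's near finger over the pad at (211,180), with the post (312,148) and tray (343,183) unobstructed. I'll press now, lift off, shift uphill, then track the carriage with the scene camera.

```bash
cat >> h.py <<'E'
def track(c):
    X=rel(cloud(c)); o=[]
    a=X[(abs(X[...,0])<.045)&(X[...,2]>.128)&(X[...,2]<.165)&(abs(X[...,1])<.3)]
    b=X[(abs(X[...,0]+.12)<.02)&(X[...,2]>.125)&(X[...,2]<.172)&(abs(X[...,1])<.3)]
    return len(a),np.median(a[:,1]) if len(a) else np.nan,len(b),(np.median(b[:,1]),np.median(b[:,0])) if len(b) else np.nan
E
python3 -c "
from h import *
print(track(load('scene0')),track(load('scene3')))"
python3 -m inch '[{"xyz":[0,0,2.0],"yaw":0,"jaw":0.6},{"xyz":[0,0,0.1],"yaw":0,"jaw":0.6},{"xyz":[0,0,-1.2],"yaw":0,"jaw":0.6},{"xyz":[0,2.5,0],"yaw":0,"jaw":0.6},{"xyz":[0,2.5,0],"yaw":0,"jaw":0.6}]' 20
python3 - <<'E'
from h import *
from cell import bot
s,R=st()
c=bot.camera("scene");print(s["time_s"],track(c));np.savez("pics/scene4.npz",**c);cv2.imwrite("pics/scene4.png",c["image"][...,::-1])
E
```

```text
(434, np.float64(0.21551243063618253), 108, (np.float64(0.2236068752582179), np.float64(-0.11217444694831419))) (432, np.float64(0.21584812375714296), 105, (np.float64(0.2223514022354158), np.float64(-0.1116834374101499)))
time_s: 4.1
tool_pos: [0.4463, 0.0091, 0.1242]
eef_rot: [0.0, 0.011, 1.0, -0.0]
contact_force: [0.7, -0.1, 0.2]
width: 0.0558
t 4.1 tcp [0.4463 0.0091 0.1242] rack [-0.2158  0.035   0.1242] yawtool -0.022 tilt [ 0.001 -0.   ] F [ 0.75 -0.09  0.24] w 0.0558
4.1 (424, np.float64(0.18156032061932414), 117, (np.float64(0.18754171288259772), np.float64(-0.11259611268059268)))
```

View pics/scene4.png

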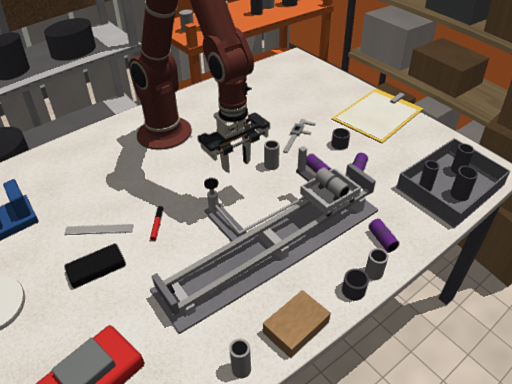

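The plunger is down and the carriage is moving, with q about 0.034 at t = 4.1. I'll track it with camera frames until q is about 0.15.

```bash
python3 - <<'E'
from h import *
from cell import bot
D=[]
for i in range(16):
    t=float(bot.get_state()["time_s"]);c=bot.camera("scene");r=track(c);q=.2157-r[1];D.append((t,q,.2236-r[3][0]))
    if q>.148: break
D=np.array(D);print(np.round(D,4))
cv2.imwrite("pics/scene5.png",c["image"][...,::-1])
p=np.polyfit(D[:,0]-D[-1,0],D[:,1],2);print(p)
tn=float(bot.get_state()["time_s"]);print("now",tn)
for k in range(0,7): dt=tn+k*.125-D[-1,0];print(round(tn+k*.125,3),round(np.polyval(p,dt),4),round(np.polyval(np.polyder(p),dt),4))
s,R=st();print("qtool",(.23-rel(s["tool_pos"])[1])/.999)
E
```

```text
[[4.15   0.0409 0.0425]
 [4.2    0.0469 0.0488]
 [4.25   0.0537 0.0561]
 [4.3    0.0612 0.0632]
 [4.35   0.0686 0.0704]
 [4.4    0.0766 0.0788]
 [4.45   0.0848 0.0869]
 [4.5    0.0933 0.0959]
 [4.55   0.102  0.1049]
 [4.6    0.111  0.1141]
 [4.65   0.1202 0.1233]
 [4.7    0.1301 0.1317]
 [4.75   0.1395 0.1417]
 [4.8    0.1498 0.1513]]
[0.05909195 0.20685473 0.14992039]
now 4.85
4.85 0.1604 0.2128
4.975 0.1879 0.2275
5.1 0.2173 0.2423
5.225 0.2485 0.2571
5.35 0.2816 0.2719
5.475 0.3165 0.2866
5.6 0.3532 0.3014
t 4.85 tcp [0.4461 0.0085 0.1237] rack [-0.216   0.0344  0.1237] yawtool -0.021 tilt [-0. -0.] F [ 0.3  -1.15  0.56] w 0.0556
qtool 0.1957545848434308
```

```bash
python3 -m inch '[{"xyz":[-5.0,-0.4,0.4],"yaw":0,"jaw":0.6},{"xyz":[-4.6,-1.9,0.4],"yaw":0,"jaw":0.1},{"xyz":[0,-2.7,0],"yaw":0,"jaw":0.1},{"xyz":[0,-2.8,0],"yaw":0,"jaw":0.1},{"xyz":[0,-2.7,0],"yaw":0,"jaw":0.1}]' 15
python3 - <<'E'
from h import *
s,R=st();print("qtool",(.23-rel(s["tool_pos"])[1])/.999)
E
```

```text
time_s: 5.48
tool_pos: [0.5397, -0.0995, 0.1154]
eef_rot: [-0.0, 0.01, 1.0, -0.0]
contact_force: [0.8, -0.5, -0.8]
width: 0.0205
t 5.475 tcp [ 0.5397 -0.0995  0.1154] rack [-0.1202 -0.0717  0.1154] yawtool -0.0209 tilt [-0.001 -0.   ] F [ 0.84 -0.45 -0.81] w 0.0205
qtool 0.30202782251533444
```

```bash
python3 -m inch '[{"xyz":[0,-2.3,0],"yaw":0,"jaw":0.1},{"xyz":[0,-1.6,0],"yaw":0,"jaw":0.1},{"xyz":[0,-0.9,0],"yaw":0,"jaw":0.1},{"xyz":[0,-0.3,0],"yaw":0,"jaw":0.1},{"xyz":[0,0,0],"yaw":0,"jaw":0.1}]' 15
python3 - <<'E'
from h import *
from cell import bot
s,R=st();print("qtool",(.23-rel(s["tool_pos"])[1])/.999)
c=bot.camera("scene");r=track(c);print(r,.2157-r[1]);cv2.imwrite("pics/scene6.png",c["image"][...,::-1])
crop(c,160,120,160,120,5,"pics/scene6c.png")
c=bot.camera("scene");r=track(c);print(r,.2157-r[1])
E
```

```text
time_s: 6.1
tool_pos: [0.5386, -0.148, 0.1143]
eef_rot: [-0.001, 0.01, 1.0, 0.001]
contact_force: [5.0, 0.4, -17.5]
width: 0.0178
t 6.1 tcp [ 0.5386 -0.148   0.1143] rack [-0.1204 -0.1202  0.1143] yawtool -0.0196 tilt [-0.001  0.001] F [  5.03   0.38 -17.53] w 0.0178
qtool 0.3505988039442343
(487, np.float64(-0.12602190159285676), 291, (np.float64(-0.12207582406565003), np.float64(-0.11251562579756125))) 0.34172190159285676
(484, np.float64(-0.12588722704320587), 290, (np.float64(-0.12196117814173874), np.float64(-0.11252604528255053))) 0.3415872270432059
```

View pics/scene6c.png

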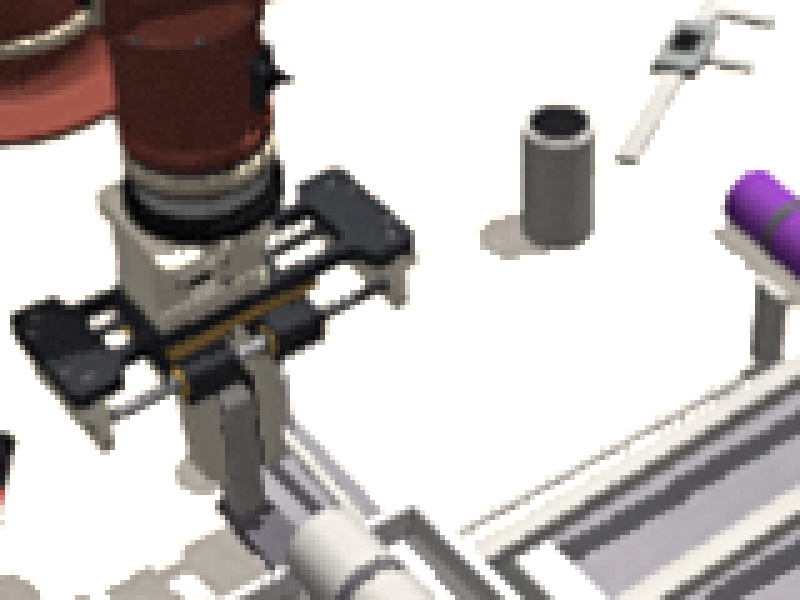

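The carriage is caught, with the post between the fingers (width 17.8 mm) at q of about 0.35. I'll hold it still for over a second and relieve the vertical pull that built up because the rail falls.

```bash
python3 -m inch '[{"xyz":[0,0,0.1],"yaw":0,"jaw":0.1},{"xyz":[0,0,0.05],"yaw":0,"jaw":0.1},{"xyz":[0,0,0],"yaw":0,"jaw":0.1},{"xyz":[0,0,0],"yaw":0,"jaw":0.1},{"xyz":[0,0,0],"yaw":0,"jaw":0.1}]' 15
python3 -m inch '[{"xyz":[0,0,0],"yaw":0,"jaw":0.1},{"xyz":[0,0,0],"yaw":0,"jaw":0.1},{"xyz":[0,0,0],"yaw":0,"jaw":0.1},{"xyz":[0,0,0],"yaw":0,"jaw":0.1},{"xyz":[0,0,0],"yaw":0,"jaw":0.1}]' 15
python3 - <<'E'
from h import *
from cell import bot
s,R=st();print("qtool",(.23-rel(s["tool_pos"])[1])/.999)
c=bot.camera("scene");r=track(c);print(r,.2157-r[1])
np.savez("pics/scene7.npz",**c);crop(c,190,150,160,120,5,"pics/scene7c.png")
E
```

```text
time_s: 6.82
tool_pos: [0.5386, -0.1491, 0.1142]
eef_rot: [-0.0, 0.01, 1.0, 0.0]
contact_force: [3.1, 0.7, -12.7]
width: 0.0179
time_s: 7.45
tool_pos: [0.5386, -0.1492, 0.1141]
eef_rot: [-0.0, 0.01, 1.0, 0.0]
contact_force: [3.1, -0.0, -13.4]
width: 0.0182
t 7.45 tcp [ 0.5386 -0.1492  0.1141] rack [-0.1203 -0.1214  0.1141] yawtool -0.0208 tilt [-0.001  0.   ] F [  3.06  -0.   -13.38] w 0.0182
qtool 0.3517918791718922
(483, np.float64(-0.1276474785934783), 287, (np.float64(-0.12459205443577365), np.float64(-0.11248661934040241))) 0.3433474785934783
```

View pics/scene7c.png

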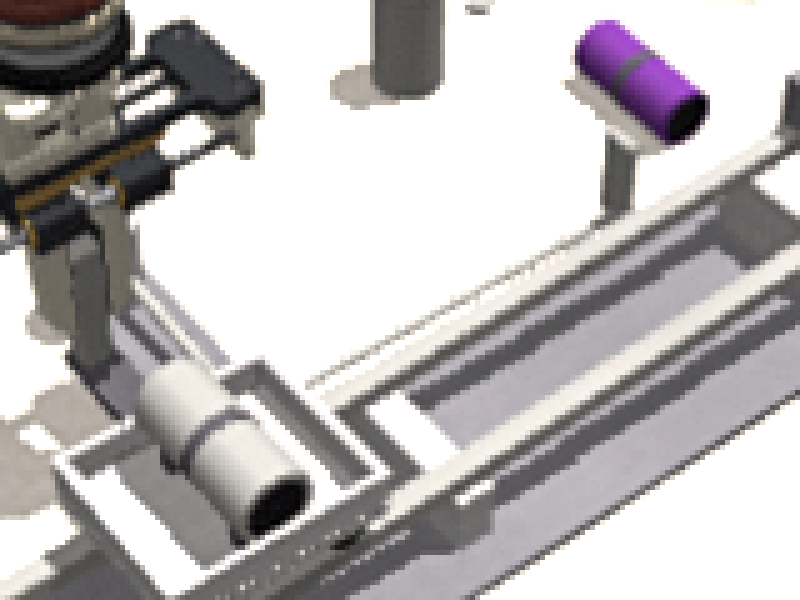

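The pipe sits centred on its rests at (225,450) in the crop, and the post is held. The hold lasted over 1.3 s. Next I'll ease it down along the slope.

```bash
python3 -m inch '[{"xyz":[0,-0.4,0.1],"yaw":0,"jaw":0.1},{"xyz":[0,-0.9,0.1],"yaw":0,"jaw":0.1},{"xyz":[0,-1.2,0.05],"yaw":0,"jaw":0.1},{"xyz":[0,-1.2,0.05],"yaw":0,"jaw":0.1},{"xyz":[0,-1.2,0.05],"yaw":0,"jaw":0.1}]' 15
python3 -m inch '[{"xyz":[0,-1.2,0.05],"yaw":0,"jaw":0.1},{"xyz":[0,-1.1,0.05],"yaw":0,"jaw":0.1},{"xyz":[0,-0.8,0.05],"yaw":0,"jaw":0.1},{"xyz":[0,-0.5,0.05],"yaw":0,"jaw":0.1},{"xyz":[0,-0.2,0],"yaw":0,"jaw":0.1}]' 15
python3 - <<'E'
from h import *
from cell import bot
s,R=st();print("qtool",(.23-rel(s["tool_pos"])[1])/.999)
c=bot.camera("scene");r=track(c);print(r,.2157-r[1])
crop(c,140,180,160,120,5,"pics/scene8c.png")
E
```

```text
time_s: 8.12
tool_pos: [0.5375, -0.2004, 0.1122]
eef_rot: [0.0, 0.011, 1.0, -0.001]
contact_force: [-4.8, -1.3, 6.8]
width: 0.0181
time_s: 8.75
tool_pos: [0.5367, -0.2391, 0.1108]
eef_rot: [0.001, 0.012, 1.0, -0.001]
contact_force: [-5.5, 0.0, 9.0]
width: 0.0177
t 8.75 tcp [ 0.5367 -0.2391  0.1108] rack [-0.1204 -0.2114  0.1108] yawtool -0.0231 tilt [ 0.001 -0.002] F [-5.47  0.01  9.04] w 0.0177
qtool 0.44180481349659023
(501, np.float64(-0.21560619954897123), 293, (np.float64(-0.21148628900634325), np.float64(-0.11276687835845417))) 0.4313061995489712
```

View pics/scene8c.png

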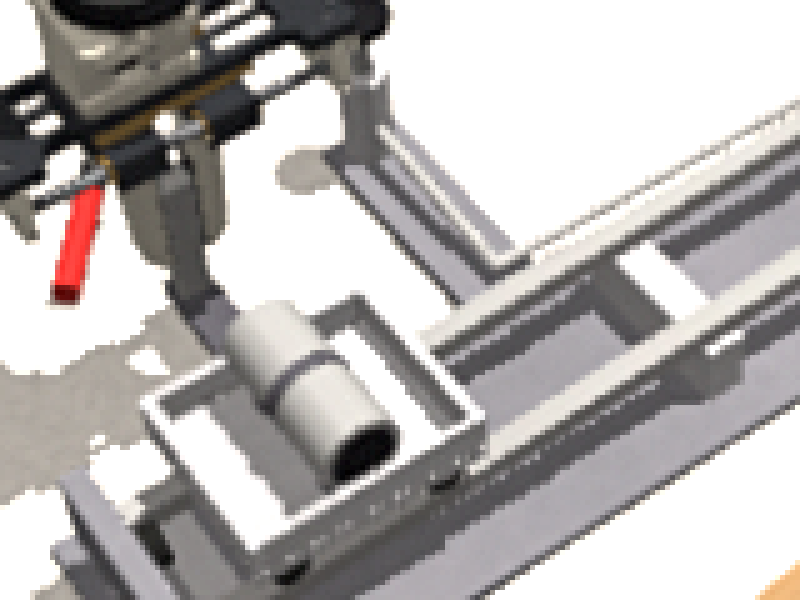

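```bash
python3 -m inch '[{"xyz":[0,-0.4,0],"yaw":0,"jaw":0.1},{"xyz":[0,-0.4,0],"yaw":0,"jaw":0.1},{"xyz":[0,-0.3,0],"yaw":0,"jaw":0.1},{"xyz":[0,-0.2,0],"yaw":0,"jaw":0.1},{"xyz":[0,-0.15,0],"yaw":0,"jaw":0.1}]' 15
python3 -m inch '[{"xyz":[0,-0.1,0],"yaw":0,"jaw":0.1},{"xyz":[0,-0.1,0],"yaw":0,"jaw":0.1},{"xyz":[0,-0.05,0],"yaw":0,"jaw":0.1},{"xyz":[0,0,0],"yaw":0,"jaw":0.1},{"xyz":[0,0,0],"yaw":0,"jaw":0.1}]' 15
python3 - <<'E'
from h import *
from cell import bot
s,R=st();print("qtool",(.23-rel(s["tool_pos"])[1])/.999)
c=bot.camera("scene");r=track(c);print(r,.2157-r[1])
crop(c,140,180,160,120,5,"pics/scene9c.png")
E
```

```text
time_s: 9.43
tool_pos: [0.5364, -0.2529, 0.1104]
eef_rot: [0.0, 0.011, 1.0, -0.001]
contact_force: [-3.8, -0.2, 6.1]
width: 0.018
time_s: 10.05
tool_pos: [0.5363, -0.2554, 0.1103]
eef_rot: [0.0, 0.011, 1.0, -0.001]
contact_force: [-3.9, -1.0, 7.2]
width: 0.0179
t 10.05 tcp [ 0.5363 -0.2554  0.1103] rack [-0.1205 -0.2276  0.1103] yawtool -0.0223 tilt [ 0.001 -0.002] F [-3.85 -1.02  7.22] w 0.0179
qtool 0.4580617233064642
(503, np.float64(-0.23166739395330516), 293, (np.float64(-0.22709509660553187), np.float64(-0.11230935623107448))) 0.44736739395330516
```

View pics/scene9c.png

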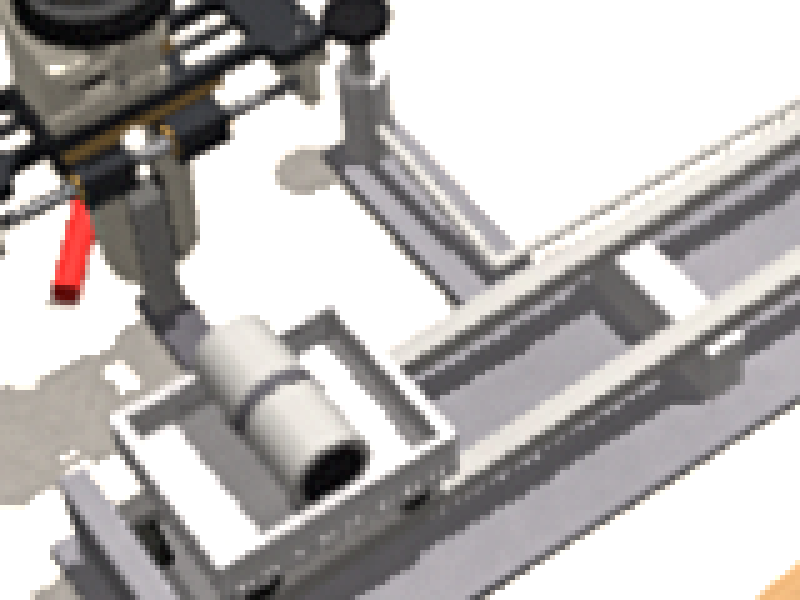

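```bash
python3 -m inch '[{"xyz":[0,-0.1,0],"yaw":0,"jaw":0.1},{"xyz":[0,-0.1,0],"yaw":0,"jaw":0.1},{"xyz":[0,-0.05,0],"yaw":0,"jaw":0.1},{"xyz":[0,0,-0.05],"yaw":0,"jaw":0.1},{"xyz":[0,0,-0.05],"yaw":0,"jaw":0.1}]' 15
python3 - <<'E'
from h import *
from cell import bot
s,R=st();print("qtool",(.23-rel(s["tool_pos"])[1])/.999)
c=bot.camera("scene");r=track(c);print(r,.2157-r[1])
E
```

```text
time_s: 10.72
tool_pos: [0.5363, -0.2568, 0.1103]
eef_rot: [0.0, 0.011, 1.0, -0.0]
contact_force: [-4.2, 0.1, 4.0]
width: 0.018
t 10.725 tcp [ 0.5363 -0.2568  0.1103] rack [-0.1205 -0.2291  0.1103] yawtool -0.0218 tilt [ 0.    -0.001] F [-4.15  0.07  4.04] w 0.018
qtool 0.45953106193763893
(501, np.float64(-0.23317105677532035), 292, (np.float64(-0.2292673061135916), np.float64(-0.11253318501036164))) 0.44887105677532035
```

```bash
python3 -m inch '[{"xyz":[0,-0.1,0],"yaw":0,"jaw":0.1},{"xyz":[0,-0.1,0],"yaw":0,"jaw":0.1},{"xyz":[0,-0.1,-0.05],"yaw":0,"jaw":0.1},{"xyz":[0,0,0],"yaw":0,"jaw":0.1},{"xyz":[0,0,0],"yaw":0,"jaw":0.1}]' 15
python3 - <<'E'
from h import *
from cell import bot
s,R=st();print("qtool",(.23-rel(s["tool_pos"])[1])/.999)
c=bot.camera("scene");r=track(c);print(r,.2157-r[1])
E
```

```text
time_s: 11.4
tool_pos: [0.5362, -0.2588, 0.1102]
eef_rot: [-0.0, 0.01, 1.0, -0.0]
contact_force: [-4.8, 1.0, 5.8]
width: 0.0179
t 11.4 tcp [ 0.5362 -0.2588  0.1102] rack [-0.1205 -0.2311  0.1102] yawtool -0.0209 tilt [-0.001 -0.   ] F [-4.82  0.99  5.83] w 0.0179
qtool 0.46154370904905284
(499, np.float64(-0.23500564933870902), 292, (np.float64(-0.23239005175691024), np.float64(-0.11218376144753939))) 0.45070564933870905
```

```bash
python3 -m inch '[{"xyz":[0,-0.1,0],"yaw":0,"jaw":0.1},{"xyz":[0,-0.1,0],"yaw":0,"jaw":0.1},{"xyz":[0,0,0],"yaw":0,"jaw":0.1},{"xyz":[0,0,0],"yaw":0,"jaw":0.1},{"xyz":[0,0,0],"yaw":0,"jaw":0.1}]' 15
python3 - <<'E'
from h import *
from cell import bot
s,R=st();print("qtool",(.23-rel(s["tool_pos"])[1])/.999)
c=bot.camera("scene");r=track(c);print(r,.2157-r[1])
crop(c,145,240,80,60,10,"pics/scene10c.png")
c=bot.camera("side");crop(c,290,230,100,75,8,"pics/side10c.png")
E
```

```text
time_s: 12.08
tool_pos: [0.5362, -0.2588, 0.1102]
eef_rot: [-0.001, 0.009, 1.0, 0.001]
contact_force: [-6.1, 4.5, 5.9]
width: 0.0181
t 12.075 tcp [ 0.5362 -0.2588  0.1102] rack [-0.1205 -0.2311  0.1102] yawtool -0.0189 tilt [-0.002  0.002] F [-6.15  4.54  5.86] w 0.0181
qtool 0.461523442254445
(501, np.float64(-0.23526535475728777), 294, (np.float64(-0.2314899796447763), np.float64(-0.11228458216987579))) 0.4509653547572878
```

View pics/scene10c.png

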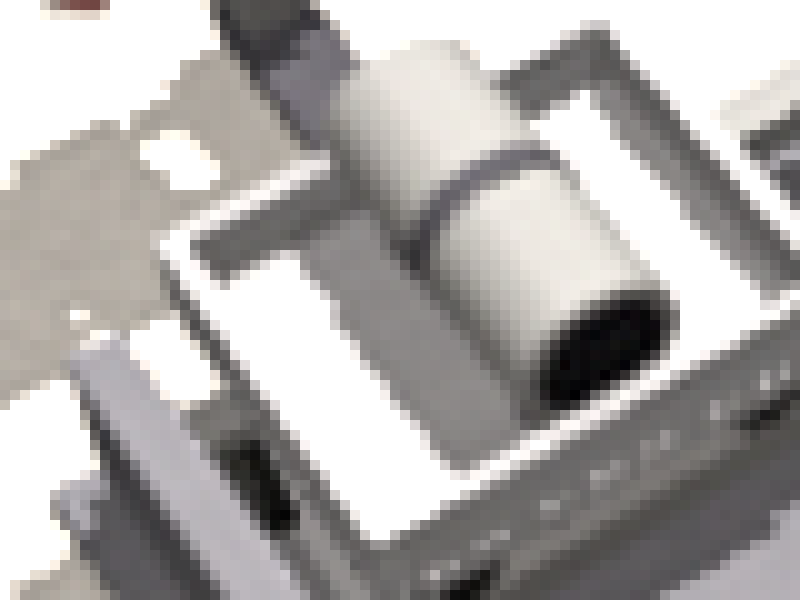

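View pics/side10c.png

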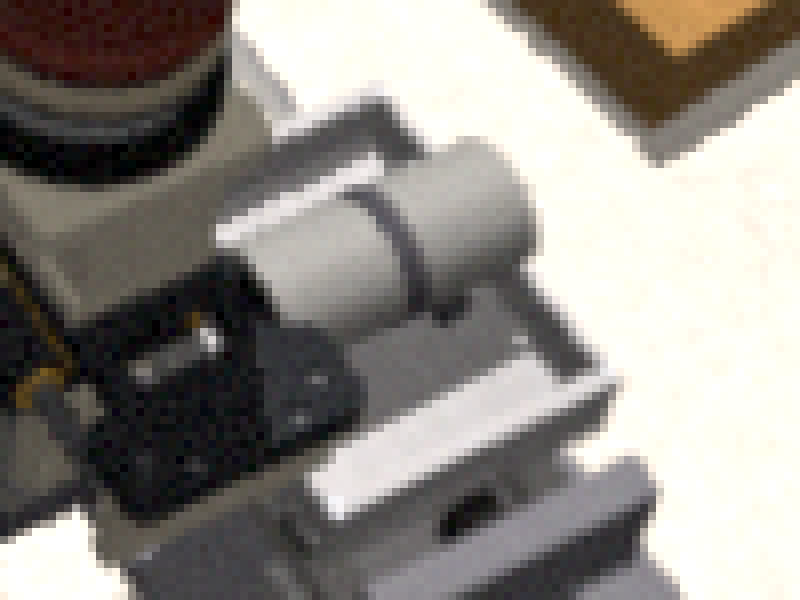

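The tray rim is against the black buffer tip at (260,490) in the crop. The tool stopped moving and the force along the rail rose to +4.5 N. The pipe is still on its rests. I'll relieve the push, open, and lift clear.

```bash
python3 -m inch '[{"xyz":[0.05,0.1,-0.1],"yaw":0,"jaw":0.1},{"xyz":[0.05,0.1,-0.05],"yaw":0,"jaw":0.1},{"xyz":[0,0,0],"yaw":0,"jaw":0.22},{"xyz":[0,0,0],"yaw":0,"jaw":0.3},{"xyz":[0,0,0],"yaw":0,"jaw":0.4}]' 15
python3 -m inch '[{"xyz":[0,0,0],"yaw":0,"jaw":0.55},{"xyz":[0,0,0],"yaw":0,"jaw":0.6},{"xyz":[0,0,-1],"yaw":0,"jaw":0.6},{"xyz":[0,0,-3],"yaw":0,"jaw":0.6},{"xyz":[0,0,-4],"yaw":0,"jaw":0.6}]' 15
python3 -m inch '[{"xyz":[0,0,-4],"yaw":0,"jaw":0.6},{"xyz":[0,0,-3],"yaw":0,"jaw":0.6},{"xyz":[0,0,-1],"yaw":0,"jaw":0.6},{"xyz":[0,0,0],"yaw":0,"jaw":0.6},{"xyz":[0,0,0],"yaw":0,"jaw":0.6}]' 15
python3 - <<'E'
from h import *
from cell import bot
s,R=st()
for i in range(3):
    c=bot.camera("scene");r=track(c);print(r,.2157-r[1])
    for _ in range(3): bot.camera("wrist")
cv2.imwrite("pics/scene11.png",c["image"][...,::-1]);crop(c,140,180,160,120,5,"pics/scene11c.png")
s,R=st()
E
```

```text
time_s: 12.8
tool_pos: [0.5363, -0.259, 0.1122]
eef_rot: [0.001, 0.01, 1.0, -0.0]
contact_force: [0.2, 0.1, -0.4]
width: 0.0334
time_s: 13.42
tool_pos: [0.5351, -0.2585, 0.1924]
eef_rot: [-0.001, 0.01, 1.0, 0.0]
contact_force: [0.2, -0.7, 0.7]
width: 0.0556
time_s: 14.05
tool_pos: [0.5348, -0.2582, 0.2702]
eef_rot: [-0.001, 0.01, 1.0, 0.001]
contact_force: [-0.6, -0.0, 0.2]
width: 0.0557
t 14.05 tcp [ 0.5348 -0.2582  0.2702] rack [-0.122  -0.2305  0.2702] yawtool -0.0207 tilt [-0.003  0.001] F [-0.55 -0.    0.24] w 0.0557
(500, np.float64(-0.23460385611621098), 111, (np.float64(-0.2328649841698838), np.float64(-0.11265233853465437))) 0.450303856116211
(497, np.float64(-0.23504226198894204), 112, (np.float64(-0.23308263281857144), np.float64(-0.11274301955279566))) 0.4507422619889421
(499, np.float64(-0.23468051800737638), 114, (np.float64(-0.23316207134124528), np.float64(-0.11311833121438755))) 0.4503805180073764
t 14.65 tcp [ 0.5356 -0.2587  0.2717] rack [-0.1212 -0.231   0.2717] yawtool -0.0208 tilt [ 0. -0.] F [-0.25 -0.09 -0.06] w 0.0558
```

View pics/scene11.png

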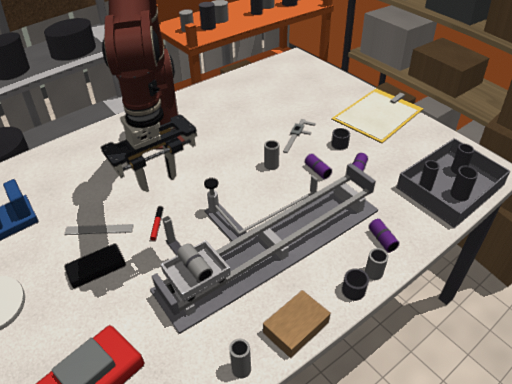

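View pics/scene11c.png

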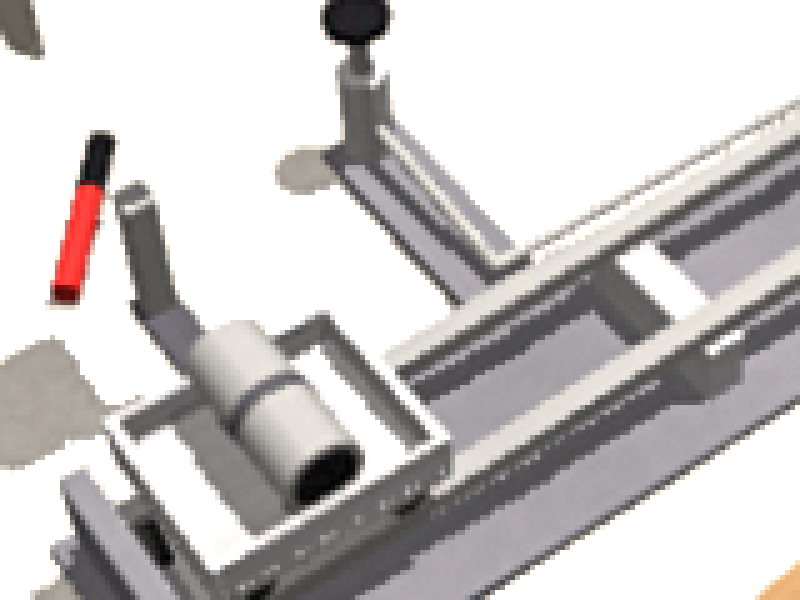

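The tray (205,268) stands still at the buffer (165,292) with the pipe on its rests. The arm is clear and the bystanders are in place. I'll measure the pad height to check the plunger, then hand in.

```bash
python3 - <<'E'
from h import *
from cell import bot
c=bot.camera("scene");X=cloud(c)
m=(np.hypot(X[...,0]-.445,X[...,1]+.078)<.018)&(X[...,2]>.09)&(c["image"].max(2)<60)
print("pad z",np.percentile(X[m][:,2],[50,80,95]),m.sum())
bot.job_done()
E
```

```text
pad z [0.11414496 0.11538508 0.11612316] 82
the job is handed in; nothing more can be done
```

The carriage was released, ran free, and was caught and held. I then eased it down to the buffer and let go. The job is handed in, but it reported no verdict.

- **Release:** I pressed the plunger with one finger. The last depth check puts the pad top at 0.114 m, which is the fully-down height.
- **Free run:** The camera tracked the carriage untouched out to about 0.15 m of travel, at about 0.2 m/s. I entered beside it at matched speed.
- **Catch and hold:** I gripped it by the post, with the fingers 18 mm apart. It came to a standstill at about 0.35 m and stayed there for over 1.3 s.
- **Easing down:** I went down at no more than 0.1 m/s, then crept until the motion stopped and the force along the rail rose to 4.5 N. I relieved that push, opened the gripper and lifted clear.

**Last checks:**
- The carriage did not move over 0.6 s after release, to within 1 mm.
- The pipe is on its rests.
- The other things on the table look unmoved; I checked them only by eye in the picture.
- The arm reads about 0 N and is well clear.

**Disagreements:**
- **Travel at rest:** The tool pose read 0.4615 m at the buffer, while the camera's pipe estimate read 0.451 m. The camera figure is a median of visible points and shifts with the viewing angle. The contact force and the pictures support 0.46.
- **Vertical load:** While holding the post I saw up to 17 N of vertical load, because my first stopping move was level and did not follow the rail's slope. It came down when I adjusted the height.

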